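# Slide the slate to overhang the riser

### The job

The thin slate slab lies too flat on the tiled riser for anyone to get their fingers under it. Push it with the fingertips toward the front edge of the riser (the long edge nearest the robot base) until the cream stripe across the slab lies right over that edge, square to it, with the short end in front of the stripe hanging out over the counter, and leave it lying there. Only slide it, do not pick it up, and leave the mug, sugar canister, honey dipper and spice carousel as they are.

Things in the scene. Friction and masses are not known exactly. Their poses are not given: they have to be found in the camera images.
- slate: Loose dark grey slate slab, 130 mm long (its x) x 90 mm wide (its y) x 8 mm thick, about 0.25 kg, lying flat on the riser top. Origin at the centre of its underside; z up. Its front end, to be hung out over the edge, is its -x end; its back end is at x = +65 mm.
- slate_stripe (a point): Centre of the cream stripe painted across the slate's top, 12 mm wide (along the slate's x) and 90 mm long (along its y, full width). The stripe's middle line is 45 mm behind the slate's front end, i.e. at x = -20 mm from the slate's origin, so 85 mm of slate lies behind it. This point lies half-way through the 8 mm thickness; same axes as the slate.
- riser_edge (a point): Middle of the riser's long front edge (nearest the robot base), level with its top surface, 60 mm above the counter. y along the edge, x level from the edge toward the riser's back, z up. The riser is a fixed stand topped with smooth pale green tiles in a flush dark wood border, on end legs: 300 mm deep (x 0 to +300), 700 mm wide (y -350 to +350), 60 mm high, open below; top 20 mm thick.
- canister: Loose stainless steel sugar canister with a screw lid, 100 mm diameter, 119 mm high, standing near the left or right end of the riser; origin at the centre of its underside. Leave alone.
- mug: Loose brown glazed mug, 82 mm diameter, 92 mm high, handle on its +y side, standing on the counter in front of the riser; origin at the centre of its underside. Leave alone.
- dipper: Loose wooden honey dipper, 150 mm long (its x, head at +x) and 26 mm high, lying on the riser beside the slate; origin under its middle. Leave alone.
- red_shaker (a point): Centre of the red cap top of one of the four spice shakers fixed in the white rotating carousel (150 mm diameter, 135 mm high, turns freely about its upright axis, 48 mm from this point), which stands near the other end of the riser. The point is 109 mm above the riser top; its x axis points outward from the carousel's axis. Leave alone, do not turn.
There are look-alikes about, which are no part of the job. What is shaped like the slate but turquoise is not meant.

How it is judged:
By the outcome, as a careful person would: the job done as asked, in the order asked, and still so for the second after the job is handed in, with the robot touching nothing.
It also fails if it takes over 48 s, if anything falls off the work surface, if the arm or the gripper's body presses on something with over 40 N, if the wrist force passes 120 N, or if a joint passes its speed limit or range.

### The arm

A 7-joint arm with a two-finger parallel gripper is mounted at the origin on the work surface. World frame = base frame: x ahead of the robot, y to its left, z up, the work surface at z = 0. Lengths are in mm, angles in rad, forces in N, time in s.
With the tool pointing down it reaches from about 400 to 900 mm from the base axis. Payload 5.6 kg.
Tool frame: the origin (TCP) lies on the centre line of the jaws, within the pads' length; the fingertips stand 8 mm ahead of it and the grasp point (between the pads) lies 11 mm behind it; z points along the fingers, x is the direction in which the jaws open and shut, and the axes are right-handed (so a half turn about z gives the same grasp; the last joint's range is limited). The gripper opens to 92 mm and grips with 3 to 60 N. Pads are 20 mm wide; open, the fingers measure 128 mm over their backs; the gripper's body (75 mm by 189 mm) begins 69 mm behind the grasp point.
Start: joints at [-1.233, 0.468, -0.012, 1.603, 0.006, 1.071, -0.056], TCP at [241.622, 603.43, 222.592] pointing down, gripper open.
Joint ranges: [-2.53, 2.53], [-0.31, 2.02], [-1.57, 1.55], [0.28, 2.44], [-1.29, 4.43], [0.15, 1.84], [-2.92, 2.92]. Speed limits (rad/s): [2.57, 2.57, 3.14, 3.14, 3.14, 3.14, 3.14].

### API

Orientations are given as [roll, pitch, yaw] about the fixed x, y, z axes, in that order (R = Rz(yaw) Ry(pitch) Rx(roll)).
In Python, from rig import * gives the robot as it stands.
- The arm moves only by the tool servo_tool, never from a script. Its argument "targets" is a list of rows, each an object of numbers: "dx", "dy", "dz": the shift along the tool's x, y, z in mm; "spin": the turn about the tool's z in rad. In form: [{"dx": .., "dy": .., "dz": .., "spin": ..}, ...]. A call has 1 to 12 rows; each row shifts and turns the commanded pose from where the row before left it, along the tool's axes as they then stand; what a row does not reach is not made up. A row lasts 1/12 s, in which the tool goes at most 41.7 mm and 7.16 degrees, less where a joint would pass 70% of its speed; a pose out of reach is approached as far as the arm can. A call with a gripper value outside its range is refused whole. "claw" is the closure, from -1 (fully open) to 1 (shut), set as the call begins (left out, the last holds). The fingers move at their own pace and stop on an object; "force" is the grip in N (left out, the last holds). Time passes only in rows, so rows that do not move let the fingers close. It gives the time, the measured TCP pose, the force and the opening at its end, in the units of the state.
- sense(): the state, without advancing time (a new reading comes with each control period).
- grab_frame(name): name is "scene" or "top"; returns the picture (420x560x3 uint8, blue, green, red); there is no depth.
- camera_model(name): a dict with "fx", "fy", "cx", "cy" (pixels), "dist_coeffs" ([k1, k2, p1, p2, k3] as OpenCV has them; the pictures are not rectified), "camera_from_world" (4x4, takes a point from world to camera coordinates). Camera axes: x right, y down, z forward; pixel columns grow to the right and rows downward; lengths in mm; the calibration is good to about 2 mm. A picture is of the moment at which its call begins. camera_model takes no time and is no camera call.
- close_job(): hands the job in, once; it reports no verdict.
The state is a dict: "clock": time; "q": joint angles; "qd": joint speeds; "joint_torque": joint torques, N m; "tool_pos": TCP position; "tool_rot": TCP orientation; "ft_force": force on the tool from outside, world axes, zero at the start; "wrist_torque": the same for the moment, N m; "finger_gap": finger opening in mm.
Only numpy, scipy, OpenCV 4.12 (cv2) and the standard library are available. Lean on these libraries where they do the work, as an engineer would, in place of code of your own. Each camera call takes 0.05 s, during which the arm holds its last target. There are 200 camera calls.

## Working session

There is one attempt and no reset: what is moved stays moved. The work goes in short steps, Python scripts to look and compute and a tool call to move; the robot and the scene stay as the last step left them, time stands still between calls to the robot, and variables do not carry over. Pictures are saved under pics/ and viewed, about 8 in all and at most 12, crops included, and the job is handed in when it is done.

Besides the shell and the picture viewer there is one more tool, called after ">>>" by a JSON object that holds its "fn" and its "kwargs", one argument or row to a line. servo_tool: Moves the arm, as the interface text tells. Its arguments: {"type":"object","properties":{"targets":{"type":"array"},"claw":{"type":"number"},"force":{"type":"number"}},"required":["targets"]}

```bash
mkdir -p pics; ls
python3 - <<'E'
from rig import *
import cv2, numpy as np
s=sense(); print(s)
for n in("scene","top"):
    cv2.imwrite(f"pics/{n}0.png",grab_frame(n)); m=camera_model(n); print(n,m)
E
```

```text
pics
{'clock': 0.0, 'q': array([-1.23300884,  0.46837136, -0.0115971 ,  1.60364397,  0.0060016 ,
        1.07140786, -0.05630775]), 'qd': array([-0.00066437, -0.00113313,  0.00022197,  0.0012093 , -0.00131334,
       -0.0001008 , -0.00088426]), 'joint_torque': array([-6.81934944e-05, -5.20558977e+01, -1.25152693e-02, -2.43756723e+01,
       -5.67056390e-02,  1.69239234e-02,  1.42798067e-04]), 'tool_pos': array([241.42481274, 602.87040305, 221.63570122]), 'tool_rot': array([3.14146338e+00, 1.79150227e-03, 1.18993277e+00]), 'ft_force': array([-0.04337356, -0.05270371,  0.64824601]), 'wrist_torque': array([-0.00674089,  0.04326091,  0.01069719]), 'finger_gap': 91.72983882717152}
scene {'fx': 453.1037102855636, 'fy': 453.1037102855636, 'cx': 283.0884498198081, 'cy': 215.7206945341605, 'dist_coeffs': array([0.02421578, 0.        , 0.        , 0.        , 0.        ]), 'camera_from_world': array([[ 7.31936796e-01,  6.81314545e-01,  8.88921146e-03,
        -4.00142035e+02],
       [ 5.41413840e-01, -5.73621552e-01, -6.14678265e-01,
        -1.62497999e+02],
       [-4.13690199e-01,  4.54718382e-01, -7.88727845e-01,
         1.54807158e+03],
       [ 0.00000000e+00,  0.00000000e+00,  0.00000000e+00,
         1.00000000e+00]])}
top {'fx': 427.5464321471947, 'fy': 427.5464321471947, 'cx': 283.84793595123267, 'cy': 215.72887141162508, 'dist_coeffs': array([-0.07522369,  0.        ,  0.        ,  0.        ,  0.        ]), 'camera_from_world': array([[-2.26914532e-02, -9.99414120e-01,  2.56225559e-02,
         3.19357879e+01],
       [-9.83256219e-01,  1.76747235e-02, -1.81369270e-01,
         5.44116337e+02],
       [ 1.80810138e-01, -2.93090697e-02, -9.83081214e-01,
         9.21492066e+02],
       [ 0.00000000e+00,  0.00000000e+00,  0.00000000e+00,
         1.00000000e+00]])}
```

View pics/scene0.png

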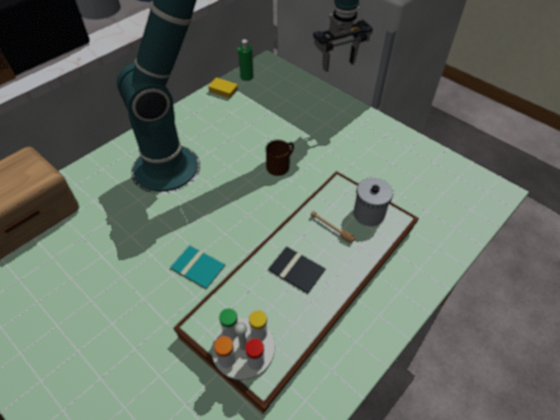

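View pics/top0.png

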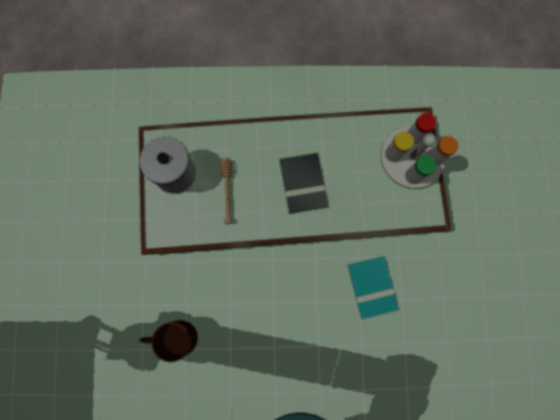

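The pictures show the dark slate with its cream stripe on the riser at top (304,183), scene (297,270). The turquoise look-alike is on the counter at top (373,288), scene (198,266). The dipper is at top (228,190), the canister at (167,165), the carousel at (415,155) and the mug at (175,340). I choose the dark slab on the riser and check it in a close crop.

```bash
cat > h.py <<'E'
from rig import *
import cv2, numpy as np
def ray(n,uv):
    m=camera_model(n);K=np.array([[m['fx'],0,m['cx']],[0,m['fy'],m['cy']],[0,0,1]])
    p=cv2.undistortPoints(np.array(uv,float).reshape(-1,1,2),K,m['dist_coeffs']).reshape(-1,2)
    T=m['camera_from_world'];R=T[:3,:3];c=-R.T@T[:3,3]
    return c,np.c_[p,np.ones(len(p))]@R
def at(n,uv,z):
    c,d=ray(n,uv); return (c+d*((z-c[2])/d[:,2])[:,None])[:,:2]
def proj(n,P):
    m=camera_model(n);K=np.array([[m['fx'],0,m['cx']],[0,m['fy'],m['cy']],[0,0,1]]);T=m['camera_from_world']
    return cv2.projectPoints(np.array(P,float).reshape(-1,1,3),cv2.Rodrigues(T[:3,:3])[0],T[:3,3],K,m['dist_coeffs'])[0].reshape(-1,2)
def crop(img,x0,y0,w,h,k,name):
    c=cv2.resize(img[y0:y0+h,x0:x0+w],None,fx=k,fy=k,interpolation=cv2.INTER_CUBIC)
    c=cv2.convertScaleAbs(c,alpha=1.6,beta=15)
    for i in range(0,w,10): cv2.line(c,(i*k,0),(i*k,8 if i%50 else 20),(0,0,255),1); cv2.putText(c,str(x0+i),(i*k,20),0,.35,(0,0,255)) if i%20==0 else 0
    for i in range(0,h,10): cv2.line(c,(0,i*k),(8,i*k),(0,0,255),1); cv2.putText(c,str(y0+i),(10,i*k+4),0,.35,(0,0,255)) if i%20==0 else 0
    cv2.imwrite(name,c)
E
python3 - <<'E'
from h import *
crop(cv2.imread('pics/top0.png'),210,140,130,110,6,'pics/c1.png')
print(at('top',[(140,128),(432,109),(450,230),(143,253)],60))
E
```

```text
[[ 757.58311877  353.31313812]
 [ 798.01292408 -342.22781662]
 [ 502.78477347 -357.16848255]
 [ 464.53532637  334.47577152]]
```

View pics/c1.png

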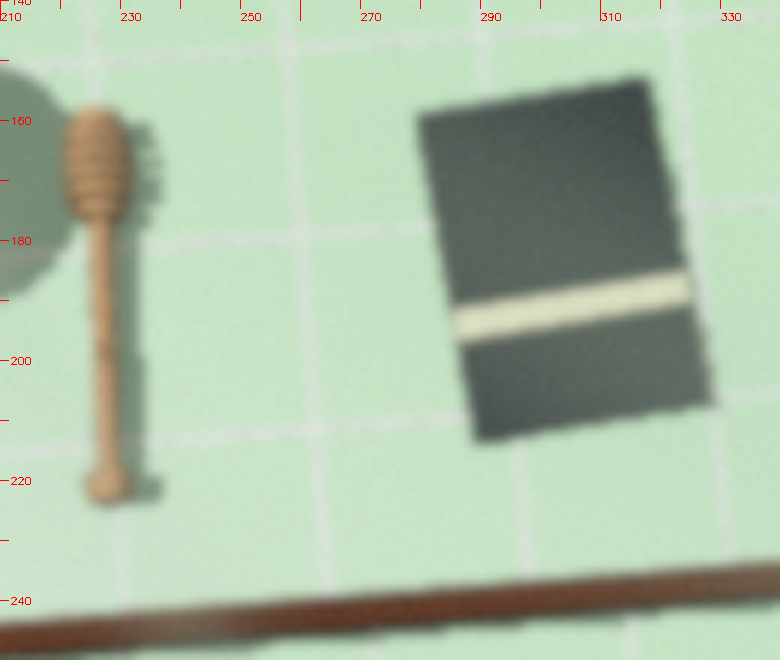

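The crop confirms it: a dark slab with a cream stripe near its front end, corners at about (280,159), (318,153), (329,208) and (289,214). The riser's front edge passes below it, at y≈240–249. Next: sub-pixel fits of the slate and riser edges.

```bash
cat >> h.py <<'E'
def edgefit(img,a,b,z,cam,half=4,n=60,sgn=0):
    """fit image line near a-b at strongest gradient; sgn=+1: brighter to the left-normal side"""
    g=cv2.GaussianBlur(img,(0,0),.7).astype(np.float32)
    g=g[:,:,1]
    a,b=np.array(a,float),np.array(b,float);t=(b-a)/np.linalg.norm(b-a);nn=np.array([t[1],-t[0]])
    o=np.arange(-half,half+.01,.25);P=a+(b-a)*np.linspace(.04,.96,n)[:,None]
    S=P[:,None]+o[None,:,None]*nn
    pr=cv2.remap(g,S[...,0].astype(np.float32),S[...,1].astype(np.float32),cv2.INTER_CUBIC)
    d=np.gradient(pr,axis=1);d=abs(d) if sgn==0 else np.maximum(sgn*d,0)
    w=d**2*(d>.5*d.max(1,keepdims=True));off=(w*o).sum(1)/w.sum(1)
    Q=P+off[:,None]*nn; W=at(cam,Q,z)
    for _ in range(3):
        c=W.mean(0);_,_,V=np.linalg.svd(W-c);r=abs((W-c)@V[1]);k=r<max(2.5*np.median(r),.3);W=W[k]
    c=W.mean(0);return c,V[0],np.median(r),Q.mean(0)
def inter(l,m): 
    s=np.linalg.solve(np.c_[l[1],-m[1]],m[0]-l[0]);return l[0]+s[0]*l[1]
E
cat > m.py <<'E'
from h import *
import sys
def riser(f):
    im=cv2.imread(f)
    ls=dict(back=edgefit(im,(160,126),(420,110),60,'top'),right=edgefit(im,(433,116),(448,222),60,'top'),
     front40=edgefit(im,(160,252),(430,232),40,'top',sgn=-1,half=3),front60=edgefit(im,(160,252),(430,232),60,'top',sgn=-1,half=3),left=edgefit(im,(140.5,135),(143,245),60,'top'))
    for k,l in ls.items():
        d=l[1];print(k,l[0].round(1),'dir deg',np.degrees(np.arctan2(d[1],d[0])).round(2)%180,'res',l[2].round(2),l[3].round(1))
    return ls
def slate(f,C,z=68):
    im=cv2.imread(f); L=[edgefit(im,C[i],C[(i+1)%4],z,'top') for i in range(4)]
    W=np.array([inter(L[i-1],L[i]) for i in range(4)])
    print('corners',W.round(1).tolist(),'sides',[np.linalg.norm(W[i]-W[(i+1)%4]).round(1) for i in range(4)],'dirs',[(np.degrees(np.arctan2(l[1][1],l[1][0]))%180).round(2) for l in L])
    c=W.mean(0);u=W[0]+W[1]-W[2]-W[3];a=np.arctan2(u[1],u[0]);print('centre',c.round(1),'yaw deg',np.degrees(a).round(2))
    return c,a
if __name__=='__main__':
    l=riser('pics/top0.png')
    n=('back','right','front40','left')
    c=[inter(l['back'],l['left']),inter(l['back'],l['right']),inter(l['front60'],l['right']),inter(l['front60'],l['left'])]
    print(np.array(c).round(1))
    slate('pics/top0.png',[(279.7,159.3),(318,153),(329.2,207.5),(289.3,213.7)])
E
python3 m.py
```

```text
back [777.9   1.3] dir deg 93.41 res 0.19 [290.  117.6]
right [ 640.4 -346.4] dir deg 179.22 res 1.44 [439.6 169.1]
front40 [481.3   2.3] dir deg 93.34 res 0.35 [295.1 243.5]
front60 [479.    3.3] dir deg 93.34 res 0.34 [295.1 243.5]
left [575.2 341.1] dir deg 4.1200000000000045 res 0.58 [141.1 190. ]
[[ 756.9  354.2]
 [ 798.7 -348.5]
 [ 499.3 -344.4]
 [ 459.8  332.7]]
corners [[674.3, 30.4], [688.1, -59.4], [559.4, -80.2], [545.9, 10.4]] sides [np.float64(90.9), np.float64(130.4), np.float64(91.6), np.float64(129.9)] dirs [np.float64(98.77), np.float64(9.16), np.float64(98.44), np.float64(8.86)]
centre [616.9 -24.7] yaw deg 9.01
```

Slate: centre (616.9, −24.7), yaw 9.0°, with sides 130×91 as they should be. Riser yaw is 3.37° and its front edge passes (478, 2). The slate needs about 117 mm toward the base and a turn of −5.6°. I'll push the back end with both fingertips spread inside its width. First I spin and preset the gap.

>>> {"fn": "servo_tool", "kwargs": {
  "targets": [
    {"dx":0,"dy":0,"dz":0,"spin":-0.1075},
    {"dx":0,"dy":0,"dz":0,"spin":-0.1075},
    {"dx":0,"dy":0,"dz":0,"spin":-0.1075},
    {"dx":0,"dy":0,"dz":0,"spin":-0.1075},
    {"dx":0,"dy":0,"dz":0,"spin":-0.1075},
    {"dx":0,"dy":0,"dz":0,"spin":0}
  ],
  "claw": -0.09
}}

```text
clock: 0.6
tool_pos: [241.6, 603.1, 222.0]
tool_rot: [-3.141, 0.001, 1.73]
ft_force: [0.2, 0.2, -0.8]
finger_gap: 54.4
```

>>> {"fn": "servo_tool", "kwargs": {
  "targets": [
    {"dx":-28.3,"dy":15.1,"dz":0,"spin":0},
    {"dx":-28.3,"dy":15.1,"dz":0,"spin":0},
    {"dx":-28.3,"dy":15.1,"dz":0,"spin":0},
    {"dx":-28.3,"dy":15.1,"dz":0,"spin":0},
    {"dx":-28.3,"dy":15.1,"dz":0,"spin":0},
    {"dx":-28.3,"dy":15.1,"dz":0,"spin":0},
    {"dx":-28.3,"dy":15.1,"dz":0,"spin":0},
    {"dx":-28.3,"dy":15.1,"dz":0,"spin":0},
    {"dx":-28.3,"dy":15.1,"dz":0,"spin":0},
    {"dx":-28.3,"dy":15.1,"dz":0,"spin":0},
    {"dx":-28.3,"dy":15.1,"dz":0,"spin":0},
    {"dx":-28.3,"dy":15.1,"dz":0,"spin":0}
  ]
}}

```text
clock: 1.6
tool_pos: [474.2, 294.8, 222.5]
tool_rot: [-3.141, -0.0, 1.724]
ft_force: [0.4, -0.4, -0.9]
finger_gap: 49.9
```

>>> {"fn": "servo_tool", "kwargs": {
  "targets": [
    {"dx":-28.3,"dy":15.1,"dz":0,"spin":0},
    {"dx":-28.3,"dy":15.1,"dz":0,"spin":0},
    {"dx":-28.3,"dy":15.1,"dz":0,"spin":0},
    {"dx":-28.3,"dy":15.1,"dz":0,"spin":0},
    {"dx":-28.3,"dy":15.1,"dz":0,"spin":0},
    {"dx":-28.3,"dy":15.1,"dz":0,"spin":0},
    {"dx":-28.3,"dy":15.1,"dz":0,"spin":0},
    {"dx":-28.3,"dy":15.1,"dz":0,"spin":0},
    {"dx":-28.3,"dy":15.1,"dz":0,"spin":0},
    {"dx":-28.3,"dy":15.1,"dz":0,"spin":0},
    {"dx":-28.3,"dy":15.1,"dz":0,"spin":0},
    {"dx":-28.3,"dy":15.1,"dz":0,"spin":0}
  ]
}}

```text
clock: 2.6
tool_pos: [706.2, -12.2, 222.3]
tool_rot: [-3.141, -0.0, 1.724]
ft_force: [0.1, 0.3, 0.2]
finger_gap: 50.1
```

>>> {"fn": "servo_tool", "kwargs": {
  "targets": [
    {"dx":0,"dy":0,"dz":0,"spin":0},
    {"dx":0,"dy":0,"dz":0,"spin":0},
    {"dx":0,"dy":0,"dz":0,"spin":0}
  ]
}}

```text
clock: 2.85
tool_pos: [705.0, -10.0, 221.9]
tool_rot: [-3.14, -0.001, 1.726]
ft_force: [-0.8, 1.4, -0.4]
finger_gap: 50.1
```

>>> {"fn": "servo_tool", "kwargs": {
  "targets": [
    {"dx":0,"dy":0,"dz":28,"spin":0},
    {"dx":0,"dy":0,"dz":28,"spin":0},
    {"dx":0,"dy":0,"dz":28,"spin":0},
    {"dx":0,"dy":0,"dz":28,"spin":0},
    {"dx":0,"dy":0,"dz":20,"spin":0},
    {"dx":0,"dy":0,"dz":8,"spin":0},
    {"dx":0,"dy":0,"dz":4,"spin":0},
    {"dx":0,"dy":0,"dz":0,"spin":0},
    {"dx":0,"dy":0,"dz":0,"spin":0}
  ]
}}

```text
clock: 3.6
tool_pos: [706.4, -10.2, 80.1]
tool_rot: [3.139, 0.0, 1.728]
ft_force: [-0.2, -0.4, 1.2]
finger_gap: 50.2
```

Run:
```python
from h import *
im=grab_frame('scene');crop(im,230,170,130,110,6,'pics/c2.png'); s=sense();print(s['tool_pos'],s['ft_force'])
```

```text
[706.65079173 -10.48118474  80.49073871] [-0.81067295  0.40647951  0.57102951]
```

View pics/c2.png

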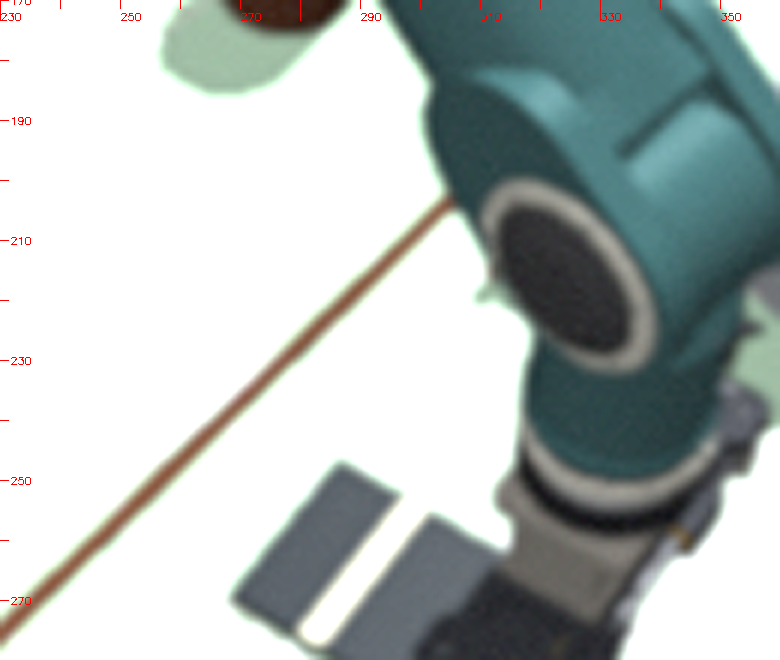

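The view shows the slate undisturbed, front corner at (287,247), with the gripper body behind it hiding its back end. I lower slowly to fingertips ≈3 mm above the riser top, watching the force.

>>> {"fn": "servo_tool", "kwargs": {
  "targets": [
    {"dx":0,"dy":0,"dz":3,"spin":0},
    {"dx":0,"dy":0,"dz":3,"spin":0},
    {"dx":0,"dy":0,"dz":3,"spin":0},
    {"dx":0,"dy":0,"dz":0,"spin":0},
    {"dx":0,"dy":0,"dz":0,"spin":0}
  ]
}}

```text
clock: 4.07
tool_pos: [705.3, -11.0, 69.4]
tool_rot: [-3.141, -0.0, 1.727]
ft_force: [-0.7, -0.1, 0.1]
finger_gap: 50.4
```

Run:
```python
from h import *
P=[]
for i in range(6):
    s=sense();P.append(np.r_[s['tool_pos'],s['ft_force']]); grab_frame('scene')
print(np.mean(P,0).round(2),np.std(P,0).round(2))
```

```text
[ 7.0555e+02 -1.0970e+01  6.9580e+01 -4.3000e-01 -7.0000e-02  3.2000e-01] [0.1  0.01 0.12 0.43 0.29 0.73]
```

>>> {"fn": "servo_tool", "kwargs": {
  "targets": [
    {"dx":0,"dy":-4,"dz":-1,"spin":0},
    {"dx":0,"dy":-4,"dz":0,"spin":0},
    {"dx":0,"dy":-4,"dz":0,"spin":0},
    {"dx":0,"dy":-3,"dz":0,"spin":0},
    {"dx":0,"dy":-3,"dz":0,"spin":0},
    {"dx":0,"dy":-3,"dz":0,"spin":0},
    {"dx":0,"dy":-4,"dz":0,"spin":0},
    {"dx":0,"dy":-4,"dz":0,"spin":0},
    {"dx":0,"dy":-4,"dz":0,"spin":0}
  ]
}}

```text
clock: 5.12
tool_pos: [672.8, -16.1, 70.7]
tool_rot: [3.141, 0.0, 1.727]
ft_force: [2.0, -0.6, -0.3]
finger_gap: 50.2
```

>>> {"fn": "servo_tool", "kwargs": {
  "targets": [
    {"dx":0,"dy":-5,"dz":0,"spin":0.0082},
    {"dx":0,"dy":-5,"dz":0,"spin":0.0082},
    {"dx":0,"dy":-5,"dz":0,"spin":0.0082},
    {"dx":0,"dy":-5,"dz":0,"spin":0.0082},
    {"dx":0,"dy":-5,"dz":0,"spin":0.0082},
    {"dx":0,"dy":-5,"dz":0,"spin":0.0082},
    {"dx":0,"dy":-5,"dz":0,"spin":0.0082},
    {"dx":0,"dy":-5,"dz":0,"spin":0.0082},
    {"dx":0,"dy":-5,"dz":0,"spin":0.0082},
    {"dx":0,"dy":-5,"dz":0,"spin":0.0082},
    {"dx":0,"dy":-5,"dz":0,"spin":0.0082},
    {"dx":0,"dy":-5,"dz":0,"spin":0.0082}
  ]
}}

```text
clock: 6.12
tool_pos: [612.9, -22.8, 70.7]
tool_rot: [3.141, 0.0, 1.628]
ft_force: [1.8, -0.7, -0.1]
finger_gap: 50.1
```

Run:
```python
from h import *
im=grab_frame('scene');cv2.imwrite('pics/s3.png',im);crop(im,220,200,120,100,6,'pics/c3.png'); s=sense();print(s['tool_pos'],s['tool_rot'],s['ft_force'])
d=s['tool_pos'][:2]-[478.2,2.3];a=np.radians(3.37);print(d@[np.cos(a),np.sin(a)],d@[-np.sin(a),np.cos(a)])
```

```text
[611.93127639 -22.86330542  70.58472392] [-3.14060395e+00 -1.23840393e-04  1.62764395e+00] [1.00923052 0.38675294 0.63238868]
132.02082885706596 -32.981009284421596
```

View pics/c3.png

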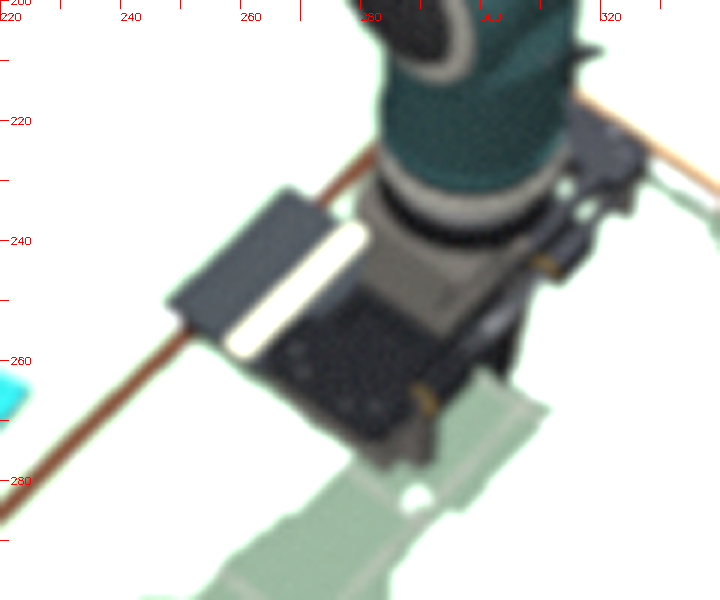

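The pushing goes as planned: the slate's front end is just over the edge, square by eye, with the stripe at about (260,247) some 37 mm short. I push 31 mm more, then lift clear for a precise measurement.

>>> {"fn": "servo_tool", "kwargs": {
  "targets": [
    {"dx":0,"dy":-3,"dz":0,"spin":0},
    {"dx":0,"dy":-3,"dz":0,"spin":0},
    {"dx":0,"dy":-3,"dz":0,"spin":0},
    {"dx":0,"dy":-3,"dz":0,"spin":0},
    {"dx":0,"dy":-3,"dz":0,"spin":0},
    {"dx":0,"dy":-3,"dz":0,"spin":0},
    {"dx":0,"dy":-3,"dz":0,"spin":0},
    {"dx":0,"dy":-3,"dz":0,"spin":0},
    {"dx":0,"dy":-3,"dz":0,"spin":0},
    {"dx":0,"dy":-2,"dz":0,"spin":0},
    {"dx":0,"dy":-2,"dz":0,"spin":0},
    {"dx":0,"dy":0,"dz":0,"spin":0}
  ]
}}

```text
clock: 7.17
tool_pos: [581.8, -24.6, 70.6]
tool_rot: [-3.141, -0.0, 1.629]
ft_force: [0.4, 0.3, 0.5]
finger_gap: 50.0
```

>>> {"fn": "servo_tool", "kwargs": {
  "targets": [
    {"dx":0,"dy":4,"dz":0,"spin":0},
    {"dx":0,"dy":8,"dz":0,"spin":0},
    {"dx":0,"dy":20,"dz":-10,"spin":0},
    {"dx":0,"dy":25,"dz":-20,"spin":0},
    {"dx":0,"dy":25,"dz":-20,"spin":0},
    {"dx":0,"dy":25,"dz":-20,"spin":0},
    {"dx":0,"dy":20,"dz":-20,"spin":0},
    {"dx":0,"dy":0,"dz":0,"spin":0},
    {"dx":0,"dy":0,"dz":0,"spin":0}
  ]
}}

```text
clock: 7.92
tool_pos: [710.2, -17.0, 160.8]
tool_rot: [3.14, 0.0, 1.629]
ft_force: [-0.2, 0.3, -0.1]
finger_gap: 50.0
```

Run:
```python
from h import *
s=sense();print(s['tool_pos'],s['tool_rot'],s['clock'])
im=grab_frame('top');cv2.imwrite('pics/top4.png',im)
sc=grab_frame('scene');cv2.imwrite('pics/s4.png',sc)
crop(sc,190,190,130,110,6,'pics/c5.png')
cv2.imwrite('pics/v4.png',np.hstack([im,cv2.convertScaleAbs(sc[150:350,150:390],alpha=1.3)]) if 0 else im)
```

```text
[710.22628239 -16.99149131 160.84094375] [3.14044698e+00 1.39282230e-04 1.62935474e+00] 7.9167
```

View pics/top4.png

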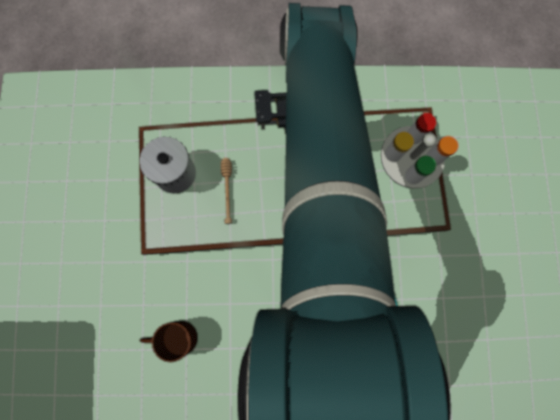

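The top view is blocked by the arm; everything else stands as before. I lift and swing left, over canister height, to clear the view.

>>> {"fn": "servo_tool", "kwargs": {
  "targets": [
    {"dx":0,"dy":0,"dz":-35,"spin":0},
    {"dx":0,"dy":0,"dz":-35,"spin":0}
  ]
}}

```text
clock: 8.18
tool_pos: [705.7, -17.2, 226.8]
tool_rot: [-3.132, -0.0, 1.629]
ft_force: [0.5, 0.9, 0.8]
finger_gap: 49.8
```

>>> {"fn": "servo_tool", "kwargs": {
  "targets": [
    {"dx":35,"dy":-11,"dz":0,"spin":0},
    {"dx":35,"dy":-11,"dz":0,"spin":0},
    {"dx":35,"dy":-11,"dz":0,"spin":0},
    {"dx":35,"dy":-11,"dz":0,"spin":0},
    {"dx":35,"dy":-11,"dz":0,"spin":0},
    {"dx":35,"dy":-11,"dz":0,"spin":0},
    {"dx":35,"dy":-11,"dz":0,"spin":0},
    {"dx":35,"dy":-11,"dz":0,"spin":0},
    {"dx":35,"dy":-11,"dz":0,"spin":0},
    {"dx":35,"dy":-11,"dz":0,"spin":0},
    {"dx":35,"dy":-11,"dz":0,"spin":0},
    {"dx":35,"dy":-11,"dz":0,"spin":0}
  ]
}}

```text
clock: 9.18
tool_pos: [550.7, 394.9, 229.1]
tool_rot: [-3.139, 0.002, 1.629]
ft_force: [1.2, 0.2, 0.7]
finger_gap: 50.3
```

Run:
```python
from h import *
s=sense();print(s['tool_pos'],s['tool_rot'],s['clock'])
im=grab_frame('top');cv2.imwrite('pics/top5.png',im)
crop(im,240,170,120,100,6,'pics/c5.png')
```

```text
[550.73184466 394.85340413 229.07780642] [-3.13886826e+00  1.90368240e-03  1.62890010e+00] 9.1833
```

View pics/c5.png

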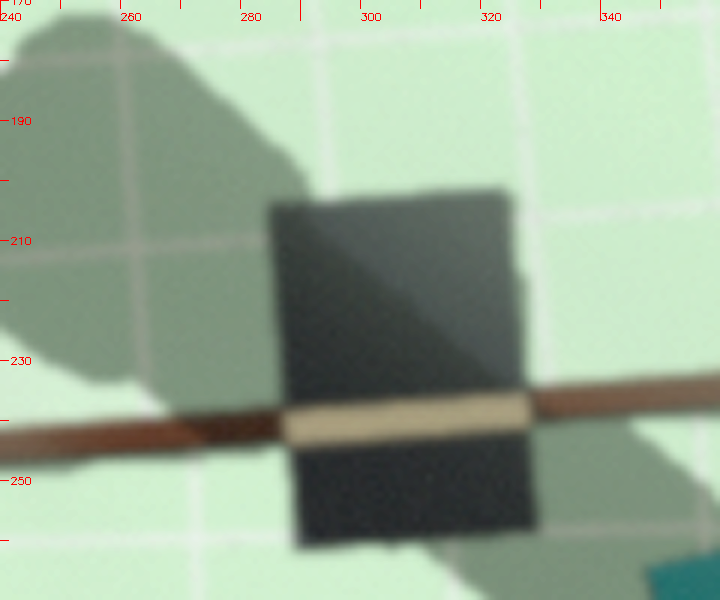

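The slate is square and the stripe already lies nearly along the border, at about (307,240), with corners (285,204), (325,202), (329.5,258) and (289.5,261). Next I measure the remaining distance.

Run:
```python
from m import *
f='pics/top5.png';im=cv2.imread(f)
c,a=slate(f,[(285.3,204),(325,201.7),(329.5,258.3),(289.5,261)])
for g in ('pics/top0.png',f):
  im2=cv2.imread(g)
  for seg in (((335,241-.3),(425,233)),((150,252.7),(275,244.5))):
    for z in(60,40):
        e=edgefit(im2,*seg,z,'top',half=3,sgn=-1);print(g,z,e[0].round(1),(np.degrees(np.arctan2(*e[1][::-1]))%180).round(2),e[2].round(2), 'offset along riser x of pt at y=2:',(e[0][0]+np.tan(np.radians(3.37))*(e[0][1]-2)).round(1))
# stripe edges at z=68
s1=edgefit(im,(288,237.8),(326,235.6),68,'top',half=2);s2=edgefit(im,(289,243.8),(327.5,241.6),68,'top',half=2)
for s in(s1,s2):print('stripe',s[0].round(1),(np.degrees(np.arctan2(*s[1][::-1]))%180).round(2))
u=np.array([np.cos(a),np.sin(a)]);st=c-20*u;n=np.array([np.cos(np.radians(3.37)),np.sin(np.radians(3.37))])
print('stripe centre',st.round(1),'x_r wrt edge x=478.2@y2.3:',((st-[478.2,2.3])@n).round(2))
```

```text
corners [[568.7, 20.5], [574.1, -71.5], [444.9, -76.0], [440.0, 12.3]] sides [np.float64(92.1), np.float64(129.2), np.float64(88.4), np.float64(129.0)] dirs [np.float64(93.33), np.float64(2.02), np.float64(93.23), np.float64(3.67)]
centre [506.9 -28.7] yaw deg 2.84
pics/top0.png 60 [ 490.4 -193.8] 93.32 0.33 offset along riser x of pt at y=2: 478.9
pics/top0.png 40 [ 493. -199.] 93.32 0.33 offset along riser x of pt at y=2: 481.2
pics/top0.png 60 [468.1 186.8] 93.36 0.29 offset along riser x of pt at y=2: 479.0
pics/top0.png 40 [470.2 189.7] 93.36 0.3 offset along riser x of pt at y=2: 481.2
pics/top5.png 60 [ 490.7 -193.9] 93.1 0.4 offset along riser x of pt at y=2: 479.2
pics/top5.png 40 [ 493.3 -199. ] 93.1 0.41 offset along riser x of pt at y=2: 481.4
pics/top5.png 60 [468.2 186. ] 93.34 0.31 offset along riser x of pt at y=2: 479.0
pics/top5.png 40 [470.3 188.9] 93.34 0.32 offset along riser x of pt at y=2: 481.3
stripe [493.9 -28.8] 93.02
stripe [480.6 -31.5] 93.39
stripe centre [487.  -29.7] x_r wrt edge x=478.2@y2.3: 6.87
```

Run:
```python
from m import *
im=grab_frame('scene');cv2.imwrite('pics/s5.png',im)
a=np.radians(3.35);n=np.array([np.cos(a),np.sin(a)]);t=np.array([-np.sin(a),np.cos(a)]);O=np.array([478.2,2.3])
W=lambda x,y,z:np.r_[O+x*n+y*t,z]
def seg(g,x0,y0,x1,y1,z,half=3,sgn=0):
    P=proj('scene',[W(x0,y0,z),W(x1,y1,z)]);e=edgefit(g,P[0],P[1],z,'scene',half=half,sgn=sgn)
    d=e[0]-O;print((x0,y0,x1,y1),'xr,yr',(d@n).round(2),(d@t).round(2),'dir-riser',((np.degrees(np.arctan2(*e[1][::-1]))-3.35)%180).round(2),'res',e[2].round(2),P.round(1).tolist())
g0=cv2.imread('pics/scene0.png')
print('front edge (before)');seg(g0,0,-300,0,-60,60);seg(g0,0,-60,0,250,60)
print('now');seg(im,0,-300,0,-90,60);seg(im,0,60,0,200,60)
print('slate back,front,right');seg(im,91.9,-72,91.9,5,68);seg(im,-38,-72,-38,5,68)
print('stripe edges');seg(im,12.9,-72,12.9,5,68,2);seg(im,.9,-72,.9,5,68,2)
crop(im,200,190,130,110,6,'pics/c6.png')
```

```text
front edge (before)
(0, -300, 0, -60) xr,yr 3.88 -179.38 dir-riser 90.08 res 0.25 [[189.5, 309.4], [252.4, 249.3]]
(0, -60, 0, 250) xr,yr 3.14 80.8 dir-riser 90.1 res 0.16 [[252.4, 249.3], [318.5, 186.2]]
now
(0, -300, 0, -90) xr,yr 3.71 -199.03 dir-riser 90.35 res 0.28 [[189.5, 309.4], [245.2, 256.2]]
(0, 60, 0, 200) xr,yr 3.05 127.87 dir-riser 90.15 res 0.15 [[279.8, 223.2], [308.8, 195.4]]
slate back,front,right
(91.9, -72, 91.9, 5) xr,yr 92.85 -36.2 dir-riser 89.2 res 0.19 [[274.6, 268.7], [292.4, 250.4]]
(-38, -72, -38, 5) xr,yr -37.88 -32.05 dir-riser 90.34 res 0.18 [[239.4, 243.2], [257.6, 226.4]]
stripe edges
(12.9, -72, 12.9, 5) xr,yr 12.34 -27.99 dir-riser 89.08 res 0.08 [[252.9, 252.9], [270.9, 235.6]]
(0.9, -72, 0.9, 5) xr,yr -2.25 -26.51 dir-riser 90.62 res 0.13 [[249.7, 250.6], [267.7, 233.4]]
```

View pics/c6.png

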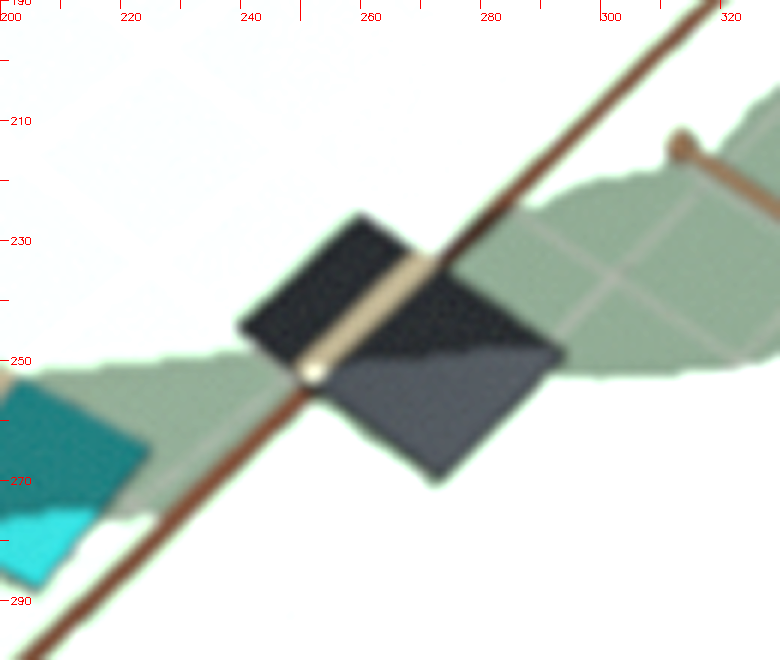

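Run:
```python
from m import *
a=np.radians(3.35);n=np.array([np.cos(a),np.sin(a)]);t=np.array([-np.sin(a),np.cos(a)]);O=np.array([478.2,2.3])
W=lambda x,y,z:np.r_[O+x*n+y*t,z]
def seg(cam,g,x0,y0,x1,y1,z,sgn,half=2.5):
    P=proj(cam,[W(x0,y0,z),W(x1,y1,z)]);e=edgefit(g,P[0],P[1],z,cam,half=half,sgn=sgn)
    print(cam,(x0,y0,x1,y1),z,'sgn',sgn,'xr',((e[0]-O)@n).round(2),'res',e[2].round(2))
S=cv2.imread('pics/scene0.png');T=cv2.imread('pics/top0.png')
for y in((-300,-60),(-60,250)):
    seg('scene',S,0,y[0],0,y[1],60,1);seg('scene',S,8,y[0],8,y[1],60,-1)
seg('scene',S,300,-150,300,150,60,-1);seg('scene',S,292,-150,292,150,60,1)
for y in((-150,0),(0,250)):
    seg('top',T,300,y[1],300,y[0],60,1);seg('top',T,292,y[1],292,y[0],60,-1)
    seg('top',T,0,y[1],0,y[0],60,-1);seg('top',T,8,y[1],8,y[0],60,1)
N=cv2.imread('pics/s5.png');M=cv2.imread('pics/top5.png')
for c,g in(('scene',N),('top',M)):
    y=(-72,5) if c=='scene' else (5,-72); k=1 if c=='scene' else -1
    seg(c,g,91.9,y[0],91.9,y[1],68,-k if c=='scene' else 1);seg(c,g,-38,y[0],-38,y[1],68,1 if c=='scene' else -1)
    seg(c,g,12.9,y[0],12.9,y[1],68,1 if c=='scene' else -1,2);seg(c,g,.9,y[0],.9,y[1],68,-1 if c=='scene' else 1,2)
```

```text
scene (0, -300, 0, -60) 60 sgn 1 xr 3.99 res 0.22
scene (8, -300, 8, -60) 60 sgn -1 xr 13.49 res 0.11
scene (0, -60, 0, 250) 60 sgn 1 xr 3.14 res 0.16
scene (8, -60, 8, 250) 60 sgn -1 xr 13.7 res 0.1
scene (300, -150, 300, 150) 60 sgn -1 xr 305.84 res 0.06
scene (292, -150, 292, 150) 60 sgn 1 xr 292.41 res 0.12
top (300, 0, 300, -150) 60 sgn 1 xr 304.29 res 0.1
top (292, 0, 292, -150) 60 sgn -1 xr 293.55 res 0.18
top (0, 0, 0, -150) 60 sgn -1 xr 0.88 res 0.43
top (8, 0, 8, -150) 60 sgn 1 xr 13.06 res 0.21
top (300, 250, 300, 0) 60 sgn 1 xr 303.96 res 0.09
top (292, 250, 292, 0) 60 sgn -1 xr 293.46 res 0.17
top (0, 250, 0, 0) 60 sgn -1 xr 0.69 res 0.35
top (8, 250, 8, 0) 60 sgn 1 xr 13.04 res 0.19
scene (91.9, -72, 91.9, 5) 68 sgn -1 xr 92.85 res 0.19
scene (-38, -72, -38, 5) 68 sgn 1 xr -37.88 res 0.18
scene (12.9, -72, 12.9, 5) 68 sgn 1 xr 12.34 res 0.08
scene (0.9, -72, 0.9, 5) 68 sgn -1 xr -2.25 res 0.13
top (91.9, 5, 91.9, -72) 68 sgn 1 xr 91.44 res 0.18
top (-38, 5, -38, -72) 68 sgn -1 xr -37.77 res 0.23
top (12.9, 5, 12.9, -72) 68 sgn -1 xr 13.94 res 0.22
top (0.9, 5, 0.9, -72) 68 sgn 1 xr 0.33 res 0.07
```

All the cues agree once outer and inner border edges are separated: the true edge lies at 3.3 mm in my frame and the stripe at 6.9 mm, so about 3.6 mm remain and the angle is within about 0.3°. I retrace behind the slate for the last bit.

>>> {"fn": "servo_tool", "kwargs": {
  "targets": [
    {"dx":-35,"dy":11,"dz":0,"spin":0},
    {"dx":-35,"dy":11,"dz":0,"spin":0},
    {"dx":-35,"dy":11,"dz":0,"spin":0},
    {"dx":-35,"dy":11,"dz":0,"spin":0},
    {"dx":-35,"dy":11,"dz":0,"spin":0},
    {"dx":-35,"dy":11,"dz":0,"spin":0},
    {"dx":-35,"dy":11,"dz":0,"spin":0},
    {"dx":-35,"dy":11,"dz":0,"spin":0},
    {"dx":-35,"dy":11,"dz":0,"spin":0},
    {"dx":-35,"dy":11,"dz":0,"spin":0},
    {"dx":-35,"dy":11,"dz":0,"spin":0},
    {"dx":-35,"dy":11,"dz":0,"spin":0}
  ]
}}

```text
clock: 10.28
tool_pos: [707.9, -19.6, 229.2]
tool_rot: [-3.139, -0.0, 1.628]
ft_force: [0.9, 1.0, -0.9]
finger_gap: 50.0
```

>>> {"fn": "servo_tool", "kwargs": {
  "targets": [
    {"dx":0,"dy":0,"dz":0,"spin":0},
    {"dx":0,"dy":0,"dz":30,"spin":0},
    {"dx":0,"dy":0,"dz":30,"spin":0},
    {"dx":0,"dy":0,"dz":30,"spin":0},
    {"dx":0,"dy":0,"dz":30,"spin":0},
    {"dx":0,"dy":0,"dz":20,"spin":0},
    {"dx":0,"dy":0,"dz":10,"spin":0},
    {"dx":0,"dy":0,"dz":6,"spin":0},
    {"dx":0,"dy":0,"dz":4,"spin":0},
    {"dx":0,"dy":0,"dz":0,"spin":0},
    {"dx":0,"dy":0,"dz":0,"spin":0}
  ]
}}

```text
clock: 11.2
tool_pos: [709.9, -17.2, 71.8]
tool_rot: [3.14, 0.0, 1.629]
ft_force: [-0.8, -0.7, 0.7]
finger_gap: 50.4
```

```bash
cat > w.py <<'E'
from h import *
s=sense();a=np.radians(3.35);d=s['tool_pos'][:2]-[478.2,2.3]
print(s['clock'],s['tool_pos'],s['tool_rot'],s['ft_force'],'xr yr',d@[np.cos(a),np.sin(a)],d@[-np.sin(a),np.cos(a)])
E
python3 w.py
```

```text
11.2 [709.87411492 -17.23053464  71.8186432 ] [3.13976198e+00 7.19860290e-05 1.62893658e+00] [-0.79263019 -0.69367125  0.74082267] xr yr 230.13695961033451 -33.035089370184934
```

>>> {"fn": "servo_tool", "kwargs": {
  "targets": [
    {"dx":0,"dy":-20,"dz":0,"spin":0},
    {"dx":0,"dy":-25,"dz":0,"spin":0},
    {"dx":0,"dy":-25,"dz":0,"spin":0},
    {"dx":0,"dy":-20,"dz":0,"spin":0},
    {"dx":0,"dy":-15,"dz":0,"spin":0},
    {"dx":0,"dy":-10,"dz":0,"spin":0},
    {"dx":0,"dy":-3,"dz":0,"spin":0},
    {"dx":0,"dy":0,"dz":0,"spin":0},
    {"dx":0,"dy":0,"dz":0,"spin":0}
  ]
}}

```text
clock: 11.95
tool_pos: [592.7, -24.0, 71.7]
tool_rot: [3.139, 0.0, 1.629]
ft_force: [0.6, 0.2, -0.5]
finger_gap: 50.1
```

```bash
python3 w.py
```

```text
11.95 [592.73028407 -23.95578121  71.65173354] [3.13902506e+00 3.99145939e-05 1.62914016e+00] [ 0.55323186  0.20426841 -0.50333411] xr yr 112.80031257600679 -32.903518023866056
```

>>> {"fn": "servo_tool", "kwargs": {
  "targets": [
    {"dx":0,"dy":-3,"dz":0,"spin":0},
    {"dx":0,"dy":-3,"dz":0,"spin":0},
    {"dx":0,"dy":-2,"dz":0,"spin":0},
    {"dx":0,"dy":-1,"dz":0,"spin":0},
    {"dx":0,"dy":-1,"dz":0,"spin":0},
    {"dx":0,"dy":-1,"dz":0,"spin":0},
    {"dx":0,"dy":-1,"dz":0,"spin":0},
    {"dx":0,"dy":-1,"dz":0,"spin":0},
    {"dx":0,"dy":0,"dz":0,"spin":0},
    {"dx":0,"dy":0,"dz":0,"spin":0},
    {"dx":0,"dy":0,"dz":0,"spin":0}
  ]
}}

```text
clock: 12.87
tool_pos: [578.4, -24.8, 70.6]
tool_rot: [-3.142, -0.0, 1.629]
ft_force: [1.1, 0.5, -0.2]
finger_gap: 50.4
```

```bash
python3 w.py
python3 - <<'E'
from m import *
a=np.radians(3.35);n=np.array([np.cos(a),np.sin(a)]);t=np.array([-np.sin(a),np.cos(a)]);O=np.array([478.2,2.3])
W=lambda x,y,z:np.r_[O+x*n+y*t,z]
im=grab_frame('scene');cv2.imwrite('pics/s6.png',im)
for f in('pics/s4.png','pics/s5.png','pics/s6.png'):
    g=cv2.imread(f);P=proj('scene',[W(-39,-72,68),W(-39,5,68)])
    e=edgefit(g,P[0],P[1],68,'scene',half=3,sgn=1);print(f,((e[0]-O)@n).round(2),(np.degrees(np.arctan2(*e[1][::-1]))%180).round(2),e[2])
E
```

```text
12.8667 [578.36052272 -24.75610469  70.58296016] [-3.14153312e+00 -3.39748584e-05  1.62902799e+00] [ 1.06237358  0.50001    -0.20893671] xr yr 98.4083391618015 -32.86277371399345
pics/s4.png -38.21 93.86 0.18215450355724058
pics/s5.png -37.85 93.64 0.14932947450942968
pics/s6.png -41.53 93.29 0.17999088128694835
```

The front end moved 3.5 mm, as wanted (−41.5, target −41.5). I back off, lift, swing aside and check.

>>> {"fn": "servo_tool", "kwargs": {
  "targets": [
    {"dx":0,"dy":3,"dz":0,"spin":0},
    {"dx":0,"dy":8,"dz":0,"spin":0},
    {"dx":0,"dy":20,"dz":-10,"spin":0},
    {"dx":0,"dy":25,"dz":-25,"spin":0},
    {"dx":0,"dy":25,"dz":-30,"spin":0},
    {"dx":0,"dy":25,"dz":-30,"spin":0},
    {"dx":0,"dy":20,"dz":-30,"spin":0},
    {"dx":0,"dy":0,"dz":-35,"spin":0},
    {"dx":0,"dy":0,"dz":0,"spin":0}
  ]
}}

```text
clock: 13.67
tool_pos: [709.1, -17.4, 238.4]
tool_rot: [3.129, 0.001, 1.629]
ft_force: [0.0, -0.2, 1.4]
finger_gap: 49.9
```

>>> {"fn": "servo_tool", "kwargs": {
  "targets": [
    {"dx":35,"dy":-11,"dz":0,"spin":0},
    {"dx":35,"dy":-11,"dz":0,"spin":0},
    {"dx":35,"dy":-11,"dz":0,"spin":0},
    {"dx":35,"dy":-11,"dz":0,"spin":0},
    {"dx":35,"dy":-11,"dz":0,"spin":0},
    {"dx":35,"dy":-11,"dz":0,"spin":0},
    {"dx":35,"dy":-11,"dz":0,"spin":0},
    {"dx":35,"dy":-11,"dz":0,"spin":0},
    {"dx":35,"dy":-11,"dz":0,"spin":0},
    {"dx":35,"dy":-11,"dz":0,"spin":0},
    {"dx":35,"dy":-11,"dz":0,"spin":0},
    {"dx":0,"dy":0,"dz":0,"spin":0}
  ]
}}

```text
clock: 14.67
tool_pos: [555.7, 369.8, 230.2]
tool_rot: [-3.139, -0.005, 1.641]
ft_force: [-0.7, 1.3, -0.2]
finger_gap: 50.0
```

```bash
python3 w.py
python3 - <<'E'
from m import *
a=np.radians(3.35);n=np.array([np.cos(a),np.sin(a)]);t=np.array([-np.sin(a),np.cos(a)]);O=np.array([478.2,2.3])
W=lambda x,y,z:np.r_[O+x*n+y*t,z]
def seg(cam,g,x0,y0,x1,y1,z,sgn,half=2.5):
    P=proj(cam,[W(x0,y0,z),W(x1,y1,z)]);e=edgefit(g,P[0],P[1],z,cam,half=half,sgn=sgn)
    print(cam,x0,'xr',((e[0]-O)@n).round(2),'dir',(np.degrees(np.arctan2(*e[1][::-1]))%180).round(2),'res',e[2].round(2))
N=grab_frame('scene');M=grab_frame('top');cv2.imwrite('pics/s7.png',N);cv2.imwrite('pics/top7.png',M)
for c,g in(('scene',N),('top',M)):
    y=(-72,5) if c=='scene' else (5,-72); k=1 if c=='scene' else -1
    for x,s in((88.3,-k),(-41.7,k),(9.3,k),(-2.7,-k)): seg(c,g,x,y[0],x,y[1],68,s,2)
crop(M,240,170,120,100,5,'pics/c7.png')
cv2.imwrite('pics/v7.png',M)
E
```

```text
14.6667 [555.69644494 369.78971178 230.17746708] [-3.13882033 -0.00524099  1.64092145] [-0.71901385  1.32317514 -0.23592262] xr yr 98.83836228581907 362.33322423181176
scene 88.3 xr 88.66 dir 93.44 res 0.17
scene -41.7 xr -41.32 dir 93.5 res 0.08
scene 9.3 xr 8.92 dir 93.8 res 0.12
scene -2.7 xr -5.82 dir 93.02 res 0.13
top 88.3 xr 88.01 dir 92.98 res 0.16
top -41.7 xr -41.9 dir 92.28 res 0.37
top 9.3 xr 10.36 dir 93.17 res 0.19
top -2.7 xr -3.15 dir 93.48 res 0.11
```

View pics/v7.png

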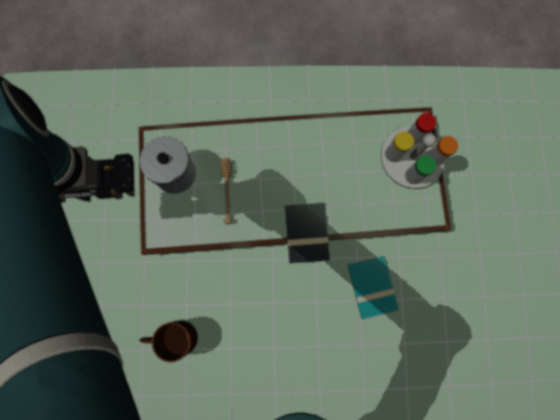

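View pics/c7.png

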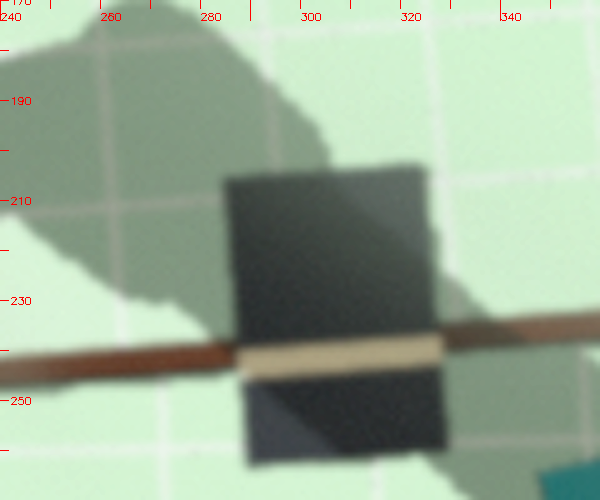

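The stripe's middle is at 3.0–3.7 mm, against 3.3 mm for the edge, with direction about 93.3° for both. In the picture the stripe sits over the front edge at (307,241). The canister, dipper, mug and carousel are at the same pixels as at the start. The gripper is clear of everything, so I hand in.

```bash
python3 -c "
from rig import *
print(close_job())"
```

```text
the job is handed in; nothing more can be done
None
```

The slate now lies with its cream stripe over the riser's front edge and its short end hanging out over the counter. I handed the job in at about 15 s.

I pushed the slate's back end with both fingertips: one main push with a gradual turn of about 5.6°, then a last 3.6 mm correction after measuring. Wrist force read about 2 N at most after each move.

**Final checks:**
- **Position:** Measured against the slate's ends, the stripe's middle is within about 0.5 mm of the edge in both cameras. The calibration itself is only good to about 2 mm.
- **Squareness:** Most edges agree with the riser to within about 0.5°. One shadowed front-end line in the top view came out 1° off; I judged it noise, since the scene view showed that end within 0.2°.
- **Disagreements:** The scene camera's direct stripe reading came out about 2 mm further forward than the slate's ends. I put that down to glare on the stripe and relied on the ends. My first front-edge estimate was also about 3 mm off; fitting the border's inner and outer edges separately corrected it.
- **Other objects:** The mug, canister, dipper and carousel look unmoved in the top view, and the arm was clear of everything when I handed in.

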